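Push the carton down the reader's feed lane

ROBOT

A 6-joint arm with a two-finger parallel gripper is mounted at the origin on the work surface. World frame = base frame: x ahead of the robot, y to its left, z up, the work surface at z = 0. Lengths are in m, angles in degrees, forces in N, time in s.
With the tool pointing down it reaches from about 0.25 to 0.725 m from the base axis. Payload 9.7 kg.
Tool frame: the origin (TCP) lies midway between the tips of the shut fingers; the grasp point (between the pads) lies 19 mm behind it (bot.pinch_z is the distance from the TCP to the grasp point, in m); z points along the fingers, x is the direction in which the jaws open and shut, and the axes are right-handed (so a half turn about z gives the same grasp; the last joint's range is limited). The gripper opens to 85 mm and grips with 20 to 120 N. Pads are 22 mm wide; open, the fingers measure 114 mm over their backs; the gripper's body (76 mm by 85 mm) begins 54 mm behind the grasp point. The pads swing forward as they close: fully open they stand 13 mm farther back than shut.
Start: joints at [74.771, 4.979, 10.078, 95.1, 0, 90], TCP at [0.144, 0.531, 0.206] pointing down, gripper open.
Joint ranges: [-179.16, 179.16], [-48.56, 103.87], [-65.8, 70.77], [-126.05, 130.52], [-82.76, 87.17], [-180, 180]. Speed limits (degrees/s): [127.2, 127.2, 147.25, 180, 180, 180].

INTERFACE

Orientations are given as [roll, pitch, yaw] about the fixed x, y, z axes, in that order (R = Rz(yaw) Ry(pitch) Rx(roll)).
In Python, from workcell import bot gives the robot as it stands. The module is installed in compiled form; this text tells all that it offers.
- The arm moves only by the shell command python3 -m pendant 'ROWS' [FORCE]. ROWS is JSON, a list of rows, each a list of 7 numbers: the shift along the tool's x, y, z scaled (see below), then the turn, a rotation vector about the tool's x, y, z scaled (see below), then the closure, from 0 (fully open) to 1 (shut). In form: [[tx, ty, tz, wx, wy, wz, jaw], ...]. A call has 1 to 12 rows; each row shifts and turns the pose as measured when the row begins, along the tool's axes as they then stand; what a row does not reach is not made up. The controller multiplies each number of a shift by 0.25 m and each number of a turn by pi rad. A row lasts 1/10 s, in which the tool goes at most 50 mm and 8.59 degrees, less where a joint would pass 70% of its speed; a pose out of reach is approached as far as the arm can. A call with a number of a shift or a turn outside -1 to 1 is refused whole. A call with a gripper value outside its range is refused whole. The fingers move at their own pace and stop on an object; FORCE is the grip in N (left out, the last holds). Time passes only in rows, so rows that do not move let the fingers close. It gives the time, the measured TCP pose, the force and the opening at its end, in the units of the state.
- bot.get_obs(): the state, without advancing time (a new reading comes with each control period).
- bot.camera(name): name is "scene" or "top"; returns the picture (384x512x3 uint8, red, green, blue); there is no depth.
- bot.calibration(name): a dict with "intrinsics" (3x3 intrinsics, pixels), "xyz" and "attitude" of the camera in the world. Camera axes: x right, y up, looking along -z (the intrinsics and any distortion apply to the point x, -y, -z); pixel columns grow to the right and rows downward; lengths in m; the calibration is good to about 2 mm. A picture is of the moment at which its call begins. calibration takes no time and is no camera call.
- bot.job_done(): hands the job in, once; it reports no verdict.
The state is a dict: "time": time; "q": joint angles; "qd": joint speeds; "joint_efforts": joint torques, N m; "ee_pos": TCP position; "tcp_rot": TCP orientation; "wrist_force": force on the tool from outside, world axes, zero at the start; "torque": the same for the moment, N m; "opening": finger opening in m.
Only numpy, scipy, OpenCV 4.12 (cv2) and the standard library are available. Lean on these libraries where they do the work, as an engineer would, in place of code of your own. Each camera call takes 0.05 s, during which the arm holds its last target.

TASK

With the fingertips, push the kraft carton across the counter, in through the lane's mouth and down between the two black guide rails until it is fully home, flat against the white label reader at the lane's end. Neither the carton nor the robot may touch either rail; push only, keep the carton flat on the counter and never lift or tip it. Leave the other things where they stand, and finish clear of everything.

Things in the scene. Friction and masses are not known exactly. Their poses are not given: they have to be found in the camera images.
- carton_center (a point): Centre, 35 mm above the counter, of the loose closed kraft carton with a paper band: 95 mm long (x axis), 96 mm wide (y), 70 mm tall (z), 0.25 to 0.5 kg, too wide to grip. It stands on the counter before the lane's mouth, nose 50 to 80 mm short of it, up to 25 mm off the lane's centre line and 0.2 rad askew.
- lane: Fixed feed lane running roughly to the robot's left. Origin: middle of its mouth, on the counter; x axis down the lane, y left, z up. White floor, flush with the counter; 114 mm clear between the rails from x = 0 to 150 mm. There the white reader housing (150 mm wide, 60 mm tall, to x = 235 mm) is the flat end stop; a carton fully home has its centre at x = 102.5 mm.
- rail_left: Black guide rail on the lane's left (+y) side: 150 mm long, 10 mm wide, 16 mm tall, inner face at lane y = +57 mm. Origin: its mouth end, on the counter, on its middle line (lane x = 0, y = +62 mm); x axis along the rail.
- rail_right: Black guide rail on the lane's right (-y) side, the same, inner face at lane y = -57 mm; origin at lane x = 0, y = -62 mm.
- vial_a: Bystander: small amber glass vial with black cap, 30 mm across, 70 mm tall; stands just outside the lane's right-hand rail. Origin: centre of its underside.
- vial_b: Bystander: second amber vial, same as vial_a. Origin: centre of its underside.
- jar: Bystander: white cosmetic jar, 68 mm across, 75 mm tall, beside the reader housing. Origin: centre of its underside.
- oil_bottle: Bystander: amber glass bottle, 60 mm across, 150 mm tall, on the left. Origin: centre of its underside.
- beaker: Bystander: white ceramic beaker, 72 mm across, 90 mm tall, on the left. Origin: centre of its underside.
- pump_bottle: Bystander: red pump bottle with white pump, 64 mm across, 168 mm tall, on the right. Origin: centre of its underside.
- small_box: Bystander: upright green box 50 x 50 x 90 mm, on the right. Origin: centre of its underside.
There are look-alikes about, which are no part of the job. What is shaped like the part that bears carton_center but orange or pink is not meant.

How it is judged:
By the outcome, as a careful person would: the job done as asked, in the order asked, and still so for the second after the job is handed in, with the robot touching nothing.
It also fails if it takes over 72 s, if anything falls off the work surface, if the arm or the gripper's body presses on something with over 40 N, if the wrist force passes 120 N, or if a joint passes its speed limit or range.

## Working session

There is one attempt and no reset: what is moved stays moved. The work goes in short steps, Python scripts to look and compute and a shell command to move; the robot and the scene stay as the last step left them, time stands still between calls to the robot, and variables do not carry over. Pictures are saved under pics/ and viewed, and the job is handed in when it is done.

```bash
mkdir -p pics
cat > h.py <<'E'
import numpy as np,cv2
from workcell import bot
def snap(n,f):
    im=bot.camera(n); cv2.imwrite(f,im[:,:,::-1]); return im
E
python3 - <<'E'
from h import *
snap('scene','pics/s0.png');snap('top','pics/t0.png')
for n in('scene','top'):print(bot.calibration(n))
o=bot.get_obs();print(o)
E
```

```text
{'intrinsics': array([[481.42970378,   0.        , 248.96200409],
       [  0.        , 481.42970378, 194.97531223],
       [  0.        ,   0.        ,   1.        ]]), 'xyz': array([ 1.56571238, -0.05624649,  0.98978495]), 'attitude': array([47.89355181,  0.25662436, 87.16926524])}
{'intrinsics': array([[361.80403045,   0.        , 256.22259622],
       [  0.        , 361.80403045, 195.3548669 ],
       [  0.        ,   0.        ,   1.        ]]), 'xyz': array([ 0.33067242, -0.00319172,  1.22619745]), 'attitude': array([ 10.65694113,  -0.8263641 , -89.57938375])}
{'time': 0.1, 'q': array([7.47715229e+01, 5.00820918e+00, 1.00388967e+01, 9.51005469e+01,
       4.72239627e-05, 9.00001662e+01]), 'qd': array([-0.00761021, -0.09479998,  0.11699379,  0.2309322 , -0.01320579,
       -0.03733054]), 'joint_efforts': array([-1.10513060e-04, -5.21559656e+01,  4.65653980e+01,  1.60887802e-02,
        5.98277848e-05,  5.56806697e-06]), 'ee_pos': array([0.14440329, 0.53045125, 0.20495062]), 'tcp_rot': array([-1.79999953e+02,  6.98593993e-02,  7.47713567e+01]), 'wrist_force': array([-0.26447241, -0.47455447, -0.25819238]), 'torque': array([-0.01024863,  0.01379733, -0.04269634]), 'opening': 0.08537995854738487}
```

View pics/s0.png

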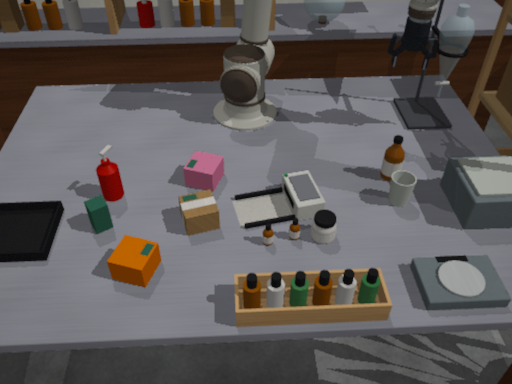

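View pics/t0.png

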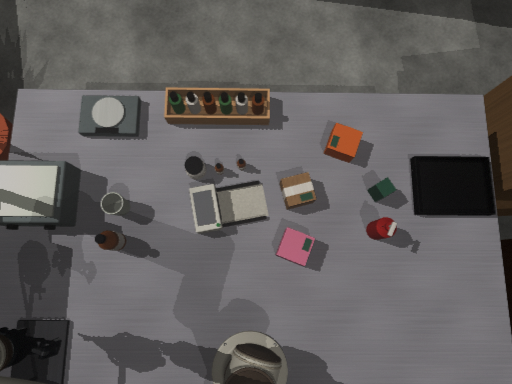

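The scene picture shows the kraft carton with its white band at about (199,212), the lane from (235,205) to (290,205), the reader at (303,195), the vials at (268,235) and (295,230), and the jar at (324,227). In the top picture the carton is at (298,190) and the lane mouth is near (265,203). I'll enlarge that area to measure.

Run:
```python
import cv2
t=cv2.imread('pics/t0.png')[140:260,170:330];cv2.imwrite('pics/t0z.png',cv2.resize(t,None,fx=5,fy=5,interpolation=cv2.INTER_CUBIC))
s=cv2.imread('pics/s0.png')[150:270,170:330];cv2.imwrite('pics/s0z.png',cv2.resize(s,None,fx=5,fy=5,interpolation=cv2.INTER_CUBIC))
```

```text
(no output)
```

View pics/t0z.png

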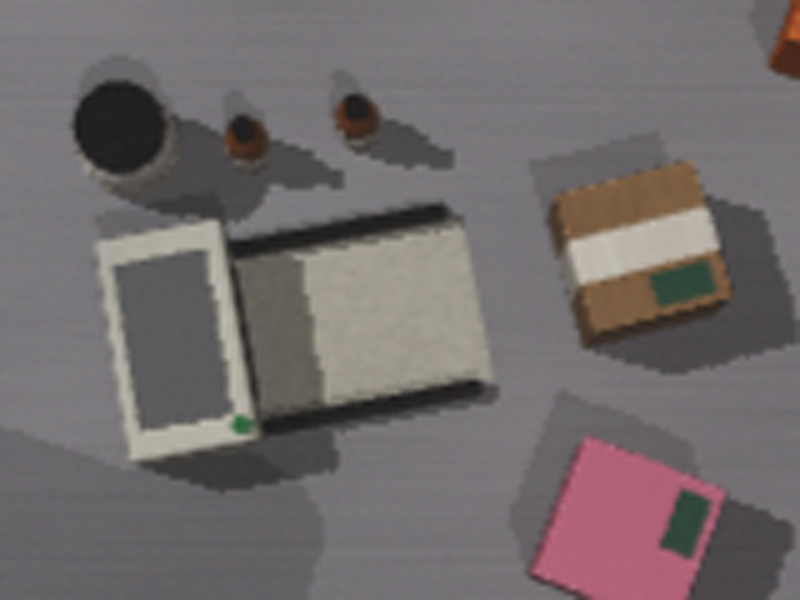

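View pics/s0z.png

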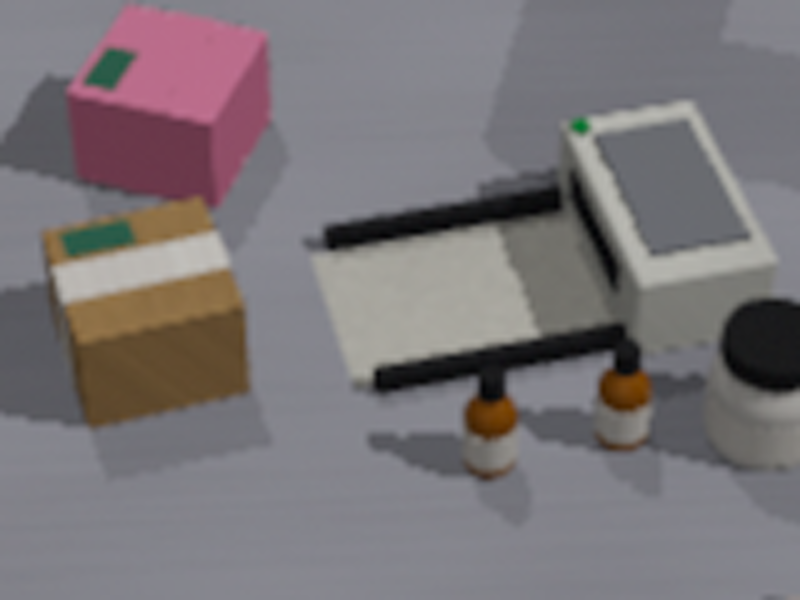

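```bash
cat >> h.py <<'E'
from scipy.spatial.transform import Rotation as Ro
def plane(n,uv,z):
    c=bot.calibration(n);K=c['intrinsics'];uv=np.atleast_2d(np.asarray(uv,float))
    d=np.c_[(uv[:,0]-K[0,2])/K[0,0],-(uv[:,1]-K[1,2])/K[1,1],-np.ones(len(uv))]
    d=Ro.from_euler('xyz',c['attitude'],degrees=True).apply(d);p=c['xyz']
    return (p+d*((z-p[2])/d[:,2])[:,None])
def proj(n,P):
    c=bot.calibration(n);K=c['intrinsics']
    q=Ro.from_euler('xyz',c['attitude'],degrees=True).inv().apply(np.atleast_2d(P)-c['xyz'])
    return np.c_[K[0,2]+K[0,0]*q[:,0]/-q[:,2],K[1,2]+K[1,1]*q[:,1]/q[:,2]]
def zc(p,off): # zoomed (x5) pixel -> image pixel
    return (np.asarray(p,float)+.5)/5-.5+np.array(off)
E
python3 - <<'E'
from h import *
np.set_printoptions(precision=4,suppress=True)
print(proj('scene',[[0,0,0],[.144,.531,.2]]),proj('top',[0,0,0]))
T=(170,140);S=(170,150)
def show(n,off,name,pts,z):
    P=plane(n,zc(pts,off),z)[:,:2];r=cv2.minAreaRect((P*1000).astype(np.float32))
    print(n,name,P.tolist() if len(P)<3 else '', 'c',P.mean(0),'rect',r)
    return P
show('top',T,'carton top',[(558,203),(692,162),(731,293),(589,338)],.07)
show('scene',S,'carton top',[(46,233),(203,199),(243,305),(77,343)],.07)
for n,off,a in(('top',T,[(452,212),(228,248),(492,390),(262,425)]),('scene',S,[(380,375),(620,330),(330,230),(560,192)])):
    P=show(n,off,'rails farL,farR',a,.016)
    for i in(0,2):
        d=P[i+1]-P[i];print('ang',np.degrees(np.arctan2(d[1],d[0])),np.hypot(*d))
show('top',T,'floor mouth',[(463,225),(493,380)],0)
show('scene',S,'floor mouth',[(315,253),(357,383)],0)
show('top',T,'reader top',[(98,242),(220,220),(258,437),(133,460)],.06)
show('scene',S,'reader top',[(562,148),(690,102),(775,262),(635,310)],.06)
show('top',T,'vials cap',[(357,106),(242,128)],.07)
show('scene',S,'vials base',[(490,465),(622,440)],.0)
show('top',T,'jar',[(121,127)],.075)
show('top',T,'pink',[(590,437),(724,492),(680,620),(532,574)],.07)
E
```

```text
[[244.5557 111.6534]
 [405.0887  78.6469]] [[248.8508 369.8692]]
top carton top  c [ 0.5699 -0.155 ] rect ((569.44091796875, -153.9910888671875), (91.10359954833984, 102.07462310791016), 17.93393898010254)
scene carton top  c [ 0.576  -0.1539] rect ((576.1163940429688, -154.16854858398438), (92.51412963867188, 94.82359313964844), 15.351215362548828)
top rails farL,farR  c [0.5311 0.0313] rect ((530.615478515625, 30.92864990234375), (125.44786071777344, 160.9774169921875), 9.949054718017578)
ang 99.9490520263188 0.15495791946871904
ang 99.2118134228159 0.1560899910120394
scene rails farL,farR  c [0.5378 0.035 ] rect ((538.3012084960938, 34.95204544067383), (125.94789123535156, 144.33592224121094), 10.790297508239746)
ang 101.62382636557273 0.1424963354860039
ang 100.79029821013599 0.14433594900107896
top floor mouth [[0.5997313708781917, -0.03964292823179721], [0.4916277153821573, -0.060601157410300276]] c [ 0.5457 -0.0501] rect ((545.6795654296875, -50.12204360961914), (110.11653137207031, 0.0), -169.02809143066406)
scene floor mouth [[0.4925411231857242, -0.05726806735935208], [0.60
[... 419 characters left out ...]
92794418334961)
top vials cap [[0.6642343966365076, 0.03296570589077086], [0.6483243051115273, 0.10856406470075221]] c [0.6563 0.0708] rect ((656.279296875, 70.76488494873047), (77.25440216064453, 0.0), 101.88478088378906)
scene vials base [[0.6704644377086317, 0.035143169557426274], [0.6556938207230355, 0.11017082817945335]] c [0.6631 0.0727] rect ((663.0791015625, 72.65699768066406), (76.4677734375, 0.0), 101.13729095458984)
top jar [[0.6467313333001232, 0.18739026364796774]] c [0.6467 0.1874] rect ((646.7313232421875, 187.3902587890625), (0.0, 0.0), 0.0)
top pink  c [ 0.3872 -0.1454] rect ((385.0865173339844, -144.69876098632812), (96.80538940429688, 94.63323974609375), 68.04734802246094)
```

```bash
cat >> h.py <<'E'
def obs(n,f=None,im=None,dbg=False):
    """masks -> world points -> rect. returns carton (c,ang) from brown/white/green top, lane from rails"""
    if im is None: im=snap(n,f)
    return im
E
python3 - <<'E'
from h import *
np.set_printoptions(precision=4,suppress=True)
for n,f,pts in(('top','pics/t0.png',{'brown':(308,175),'brownlow':(290,204),'side':(289,208),'band':(297,190),'green':(306,196),'floor':(248,200),'fshade':(226,205),'rail':(240,186),'counter':(280,220),'shadow':(315,210),'reader':(196,190)}),('scene','pics/s0.png',{'brown':(205,213),'side':(203,223),'band':(197,204),'green':(189,197),'floor':(255,205),'fshade':(285,203),'rail':(265,222),'counter':(220,240),'shadow':(176,223)})):
    hsv=cv2.cvtColor(cv2.imread(f),cv2.COLOR_BGR2HSV)
    for k,(u,v) in pts.items(): print(n,k,hsv[v-1:v+2,u-1:u+2].reshape(-1,3).mean(0).round())
E
```

```text
top brown [ 14.  98. 122.]
top brownlow [ 14. 117. 121.]
top side [28. 58. 63.]
top band [ 18.  24. 186.]
top green [73. 83. 71.]
top floor [ 22.  27. 161.]
top fshade [20. 28. 99.]
top rail [14. 15. 43.]
top counter [151.   8. 115.]
top shadow [161.  10.  76.]
top reader [ 24.  21. 172.]
scene brown [ 17. 128. 135.]
scene side [ 17. 132.  98.]
scene band [ 17.  11. 186.]
scene green [ 79. 136.  91.]
scene floor [ 22.  14. 167.]
scene fshade [ 25.  16. 115.]
scene rail [118.  30.  22.]
scene counter [118.  14. 136.]
scene shadow [120.  17.  96.]
```

```bash
cat >> h.py <<'E'
def masks(im,n,box,k=4):
    u0,v0,u1,v1=box
    z=cv2.resize(im[v0:v1,u0:u1],None,fx=k,fy=k,interpolation=cv2.INTER_CUBIC)
    hsv=cv2.cvtColor(z,cv2.COLOR_RGB2HSV).astype(int);H,S,V=hsv[...,0],hsv[...,1],hsv[...,2]
    top=(V>108 if n=='scene' else V>92)&(S>62)&(H<25)
    band=(V>(150 if n=='scene' else 150))&(S<45)
    green=(H>55)&(H<95)&(S>50)
    return z,dict(brown=top,band=band,green=green,V=V,S=S,H=H),lambda p:(np.asarray(p,float)+.5)/k-.5+np.array([u0,v0])
def big(m):
    c,_=cv2.findContours(m.astype(np.uint8),cv2.RETR_EXTERNAL,cv2.CHAIN_APPROX_NONE);return max(c,key=cv2.contourArea)
E
cat > m.py <<'E'
from h import *
np.set_printoptions(precision=4,suppress=True)
def line(P):
    vx,vy,x,y=cv2.fitLine(P[:,:2].astype(np.float32),cv2.DIST_HUBER,0,.001,.001).ravel();return np.array([x,y]),np.array([vx,vy])
def carton(im,n,box,dbg=None):
    z,M,b=masks(im,n,box)
    m=M['brown']|M['band']|M['green']
    m=cv2.morphologyEx(m.astype(np.uint8),cv2.MORPH_CLOSE,np.ones((9,9)));m=cv2.morphologyEx(m,cv2.MORPH_OPEN,np.ones((9,9)))
    c=big(m)
    P=plane(n,b(c[:,0,:]),.07)[:,:2]
    r=cv2.minAreaRect((P*1000).astype(np.float32))
    c2=big(cv2.morphologyEx(M['band'].astype(np.uint8),cv2.MORPH_OPEN,np.ones((5,5))))
    B=plane(n,b(c2[:,0,:]),.07)[:,:2];rb=cv2.minAreaRect((B*1000).astype(np.float32))
    if dbg is not None:
        zz=z[:,:,::-1].copy();cv2.drawContours(zz,[c],-1,(0,0,255),1);cv2.drawContours(zz,[c2],-1,(255,0,0),1);cv2.imwrite(dbg,zz)
    print(n,'carton',np.array(r[0]),np.array(r[1]),r[2],'band',np.array(rb[0]),np.array(rb[1]),rb[2])
    return r,rb
def lane(im,n,box,dbg=None):
    z,M,b=masks(im,n,box)
    m=((M['V']<(58 if n=='top' else 55))).astype(np.uint8)
    m=cv2.morphologyEx(m,cv2.MORPH_OPEN,np.ones((3,3)))
    return z,m,b
E
python3 - <<'E'
from m import *
t=cv2.imread('pics/t0.png')[:,:,::-1].copy();s=cv2.imread('pics/s0.png')[:,:,::-1].copy()
carton(t,'top',(270,160,326,215),'pics/ct.png');carton(s,'scene',(170,185,230,240),'pics/cs.png')
for n,im,box in(('top',t,(200,175,275,235)),('scene',s,(225,180,305,235))):
    z,M,b=masks(im,n,box)
    fl=(M['V']>(80 if n=='top' else 95))&(M['S']>(20 if n=='top' else 0))
    V=M['V']
    cv2.imwrite(f'pics/l{n}.png',np.hstack([z[:,:,::-1],cv2.merge([(V<55).astype(np.uint8)*255]*3)]))
E
python3 -c "
import cv2,numpy as np
a=[cv2.imread('pics/'+f) for f in('ct.png','cs.png')];print([x.shape for x in a])
cv2.imwrite('pics/c2.png',cv2.resize(np.hstack([a[0][:220],np.pad(a[1],((0,0),(0,0),(0,0)))[:220]]),None,fx=1.7,fy=1.7))
a=[cv2.imread('pics/'+f) for f in('ltop.png','lscene.png')];w=max(x.shape[1] for x in a)
cv2.imwrite('pics/l2.png',np.vstack([np.pad(x,((0,0),(0,w-x.shape[1]),(0,0))) for x in a]))"
```

```text
top carton [ 571.7914 -154.255 ] [96.0339 97.9528] 15.210041999816895 band [ 572.176  -154.9734] [29.1573 95.6293] 15.196137428283691
scene carton [ 575.314  -153.9791] [101.3648  97.4688] 15.648655891418457 band [ 573.9958 -154.0255] [31.507  97.1633] 14.600833892822266
[(220, 224, 3), (220, 240, 3)]
```

View pics/c2.png

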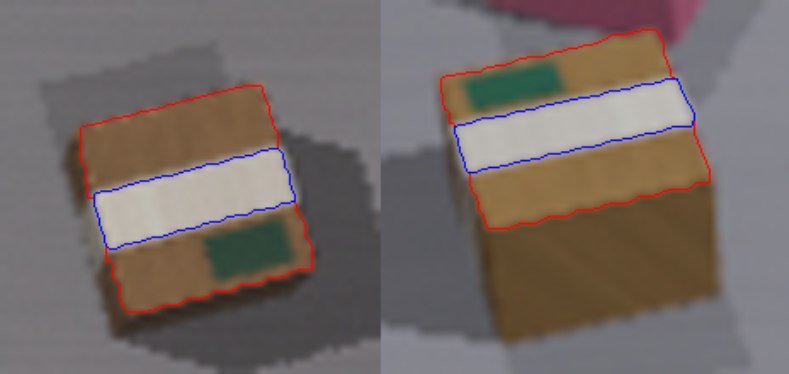

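View pics/l2.png

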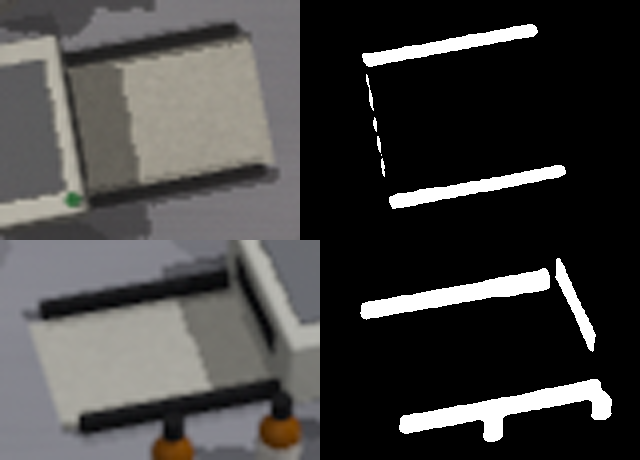

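```bash
cat > lane.py <<'E'
from m import *
def lanefit(t,s):
  out={}
  for n,im,box in(('top',t,(200,175,275,235)),('scene',s,(225,180,305,235))):
    z,M,b=masks(im,n,box);V=M['V']
    m=(V<(62 if n=='top' else 62)).astype(np.uint8)
    h=m.shape[0]
    # column ranges (zoomed) well inside each rail: (c0,c1,row0,row1)
    R={'top':{'R':(80,225,10,75),'L':(100,255,150,215)},'scene':{'L':(55,210,20,90),'R':(95,160,140,195)}}[n]
    res=[]
    for k,(c0,c1,r0,r1) in R.items():
        up=[];lo=[]
        for c in range(c0,c1):
            rr=np.where(m[r0:r1,c])[0]
            if len(rr): up.append((c,r0+rr[0]-.5));lo.append((c,r0+rr[-1]+.5))
        yu,yl={('top','R'):(-67,-57),('top','L'):(57,67),('scene','R'):(-57,-67),('scene','L'):(67,57)}[n,k]
        for e,y,zz in((up,yu,.016),(lo,yl,0)):
            if (n,k,zz)==('scene','R',0):continue
            p,d=line(plane(n,b(e),zz));d=d*np.sign(d[1])
            nrm=np.array([-d[1],d[0]]); res.append((k,zz,y,p,d))
            q=p-nrm*y/1000  # on centreline
            a=np.degrees(np.arctan2(d[1],d[0]))
            print(n,k,'z',zz,'y',y,'ang %.2f'%a,'centreline x at wy=0.03: %.4f'%(q[0]+(0.03-q[1])*d[0]/d[1]))
E
python3 - <<'E'
from lane import *
t=cv2.imread('pics/t0.png')[:,:,::-1].copy();s=cv2.imread('pics/s0.png')[:,:,::-1].copy()
lanefit(t,s)
for n,im,box,ln in(('top',t,(200,175,275,235),40),('scene',s,(225,180,305,235),0)):
    # mouth edge: floor bright mask, extreme columns per row
    z,M,b=masks(im,n,box);V=M['V']
    g=cv2.GaussianBlur(V.astype(np.float32),(0,0),2);gx=cv2.Sobel(g,cv2.CV_32F,1,0)
    e=[]
    for r in (range(60,155) if n=='top' else range(90,180)):
        if n=='top': c=230+np.argmin(gx[r,230:290])
        else: c=20+np.argmax(gx[r,20:75])
        e.append((c,r))
    P=plane(n,b(e),0);p,d=line(P)
    print(n,'mouth ang',np.degrees(np.arctan2(d[1],d[0])),'wy at x=.547',p[1]+(.547-p[0])*d[1]/d[0], 'res',np.std((P[:,:2]-p)@[-d[1],d[0]]))
E
```

```text
top R z 0.016 y -67 ang 101.42 centreline x at wy=0.03: 0.5324
top R z 0 y -57 ang 101.41 centreline x at wy=0.03: 0.5336
top L z 0.016 y 57 ang 100.54 centreline x at wy=0.03: 0.5325
top L z 0 y 67 ang 101.46 centreline x at wy=0.03: 0.5321
scene L z 0.016 y 67 ang 102.64 centreline x at wy=0.03: 0.5391
scene L z 0 y 57 ang 100.28 centreline x at wy=0.03: 0.5329
scene R z 0.016 y -57 ang 100.98 centreline x at wy=0.03: 0.5399
top mouth ang 11.420105 wy at x=.547 -0.04989489 res 0.0004005079921701464
scene mouth ang 11.394095 wy at x=.547 -0.049073473 res 0.00026462320509408263
```

```bash
python3 - <<'E'
from m import *
print('orange top',plane('top',[(334,123),(362,133),(351,159),(325,150)],.07)[:,:2].tolist())
print('smallbox top',plane('top',[(382,188)],.09),'pump',plane('top',[(389,230)],.168),plane('scene',[(111,198)],0),'oil',plane('top',[(100,239)],.15),'beaker',plane('top',[(113,203)],.09))
E
python3 -c "
import cv2
t=cv2.imread('pics/t0.png')[110:260,300:420];cv2.imwrite('pics/t0r.png',cv2.resize(t,None,fx=4,fy=4))"
```

```text
orange top [[0.8006362574081295, -0.2801460046887656], [0.7661702530211925, -0.3738276652119107], [0.6746504244175845, -0.3327839042316721], [0.7048358112585658, -0.24688107786307084]]
smallbox top [[ 0.5728 -0.4234  0.09  ]] pump [[ 0.4302 -0.408   0.168 ]] [[ 0.4625 -0.4276  0.    ]] oil [[0.3981 0.4414 0.15  ]] beaker [[0.5154 0.4351 0.09  ]]
```

View pics/t0r.png

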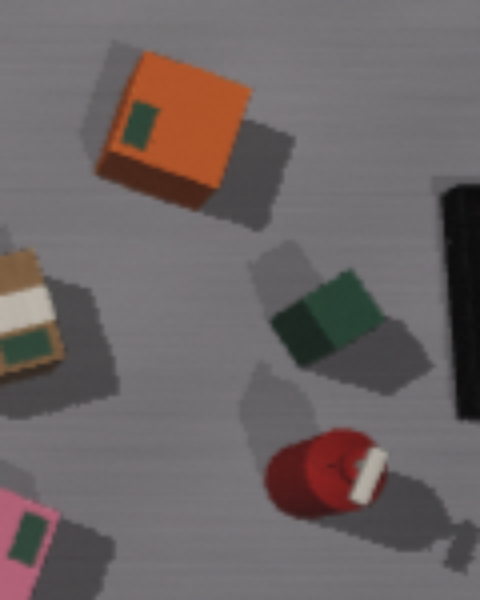

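```bash
python3 -m pendant '[[0,0,-0.03,0,0,0.044,0.5],[0,0,-0.03,0,0,0.044,0.5],[0,0,-0.03,0,0,0.044,0.5],[0,0,-0.03,0,0,0.044,0.5],[0,0,-0.03,0,0,0.044,0.5],[0,0,-0.03,0,0,0.044,0.5],[0,0,-0.03,0,0,0.044,0.5],[0,0,-0.03,0,0,0.044,0.5]]'
```

```text
time: 0.9
ee_pos: [0.1441, 0.5292, 0.2624]
tcp_rot: [179.5, 0.2, 9.0]
wrist_force: [0.1, -0.3, -0.8]
opening: 0.043
```

```bash
python3 -m pendant '[[0.07,0.185,0,0,0,0,0.5],[0.07,0.185,0,0,0,0,0.5],[0.07,0.185,0,0,0,0,0.5],[0.07,0.185,0,0,0,0,0.5],[0.07,0.185,0,0,0,0,0.5],[0.07,0.185,0,0,0,0,0.5],[0.07,0.185,0,0,0,0,0.5],[0.07,0.185,0,0,0,0,0.5],[0.07,0.185,0,0,0,0,0.5],[0.07,0.185,0,0,0,0,0.5]]'
```

```text
time: 1.9
ee_pos: [0.3875, 0.0944, 0.2622]
tcp_rot: [179.2, 0.4, 9.2]
wrist_force: [1.4, 0.6, 0.1]
opening: 0.0428
```

```bash
python3 -m pendant '[[0.064,0.167,0,0,0,0,0.5],[0.064,0.167,0,0,0,0,0.5],[0.064,0.167,0,0,0,0,0.5],[0.064,0.167,0,0,0,0,0.5],[0.064,0.167,0,0,0,0,0.5],[0.064,0.167,0,0,0,0,0.5],[0.064,0.167,0,0,0,0,0.5],[0.064,0.167,0,0,0,0,0.5],[0.064,0.167,0,0,0,0,0.5],[0,0,0,0,0,0,0.5]]'
```

```text
time: 2.9
ee_pos: [0.5949, -0.2764, 0.2588]
tcp_rot: [179.4, 0.7, 8.8]
wrist_force: [-0.1, -0.3, -1.1]
opening: 0.0429
```

```bash
cat >> h.py <<'E'
L0=np.array([.5487,-.0495]);LA=np.radians(101.3);LD=np.array([np.cos(LA),np.sin(LA)]);LN=np.array([-LD[1],LD[0]])
def tolane(p): r=np.asarray(p)[:2]-L0; return np.array([r@LD,r@LN])*1000
def st():
    o=bot.get_obs();print('t',round(o['time'],2),'pos',o['ee_pos'].round(4),'rot',o['tcp_rot'].round(2),'lane mm',tolane(o['ee_pos']).round(1),'F',o['wrist_force'].round(1));return o
def need(lx,ly,z,yaw=11.3):
    o=st();R=Ro.from_euler('xyz',o['tcp_rot'],degrees=True)
    w=L0+LD*lx/1000+LN*ly/1000
    d=R.inv().apply(np.r_[w,z]-o['ee_pos'])/.25
    r=(R.inv()*Ro.from_euler('xyz',[180,0,yaw],degrees=True)).as_rotvec()/np.pi
    print('need shift',d.round(3),'turn',r.round(4))
E
python3 -c "
from h import *
need(-208,0,.2)"
```

```text
t 2.9 pos [ 0.5949 -0.2764  0.2588] rot [179.42   0.75   8.81] lane mm [-231.6   -0.9] F [-0.1 -0.3 -1.1]
need shift [-0.005 -0.097  0.234] turn [ 0.0031  0.0042 -0.0138]
```

```bash
python3 -m pendant '[[0,-0.03,0.1,0.003,0.004,-0.014,0.5],[0,-0.03,0.15,0,0,0,0.5],[0,-0.03,0.15,0,0,0,0.5],[0,0,0.15,0,0,0,0.5],[0,0,0.15,0,0,0,0.5],[0,0,0.08,0,0,0,0.5],[0,0,0,0,0,0,0.5]]'; python3 -c "
from h import *
need(-195,0,.03);snap('top','pics/t1.png');snap('scene','pics/s1.png')"
```

```text
time: 3.6
ee_pos: [0.5884, -0.2536, 0.0523]
tcp_rot: [-179.8, 0.2, 11.3]
wrist_force: [0.4, 0.3, -0.3]
opening: 0.0429
t 3.6 pos [ 0.5884 -0.2536  0.0523] rot [-179.82    0.25   11.31] lane mm [-207.9    1.1] F [ 0.4  0.3 -0.3]
need shift [ 0.005 -0.051  0.09 ] turn [-0.001   0.0014  0.0001]
```

View pics/s1.png

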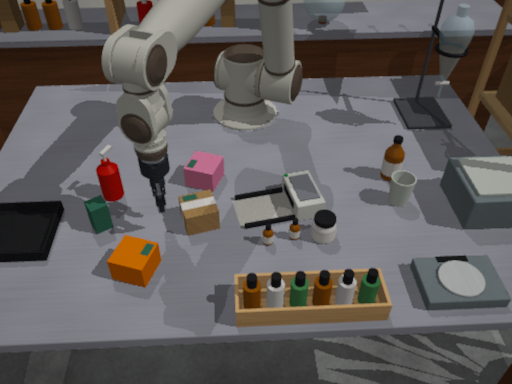

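View pics/t1.png

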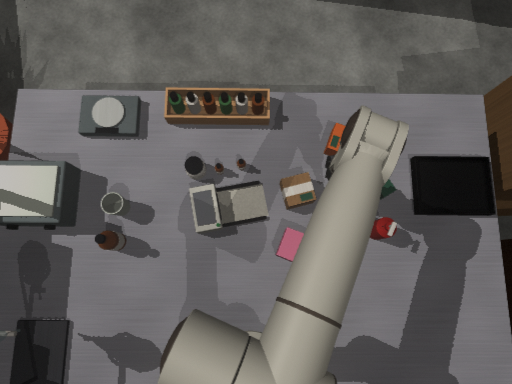

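The fingers now stand behind the carton (scene: tips at (160,205), carton at (199,212)), and nothing has moved. I'll go down and push slowly.

```bash
python3 -m pendant '[[0.005,0,0.09,0,0.001,0,0.5],[0,-0.04,0,0,0,0,0.5],[0,-0.04,0,0,0,0,0.5],[0,-0.04,0,0,0,0,0.5],[0,-0.03,0,0,0,0,0.5],[0,0,0,0,0,0,0.5]]'; python3 -c "
from h import *
need(-160,0,.028)
from m import *
t=snap('top','pics/t2.png');s=snap('scene','pics/s2.png')
carton(t,'top',(270,160,326,215),'pics/ct.png');carton(s,'scene',(170,185,230,240),'pics/cs.png')
s=s[150:270,130:330,::-1];cv2.imwrite('pics/s2z.png',cv2.resize(s,None,fx=4,fy=4))"
```

```text
time: 4.3
ee_pos: [0.5877, -0.2151, 0.0442]
tcp_rot: [179.6, -0.8, 11.3]
wrist_force: [0.8, -0.0, 0.1]
opening: 0.043
t 4.3 pos [ 0.5877 -0.2151  0.0442] rot [179.63  -0.78  11.35] lane mm [-170.1   -5.8] F [ 0.8 -0.   0.1]
need shift [-0.024 -0.041  0.064] turn [ 0.002  -0.0044  0.0003]
top carton [ 571.6019 -154.2709] [96.1591 96.8588] 14.940666198730469 band [ 546.7401 -218.2089] [ 50.9519 119.6488] 88.39058685302734
scene carton [ 575.3262 -153.5523] [101.3872  97.1525] 15.885153770446777 band [ 574.0599 -153.582 ] [32.1137 96.6999] 15.212570190429688
```

View pics/s2z.png

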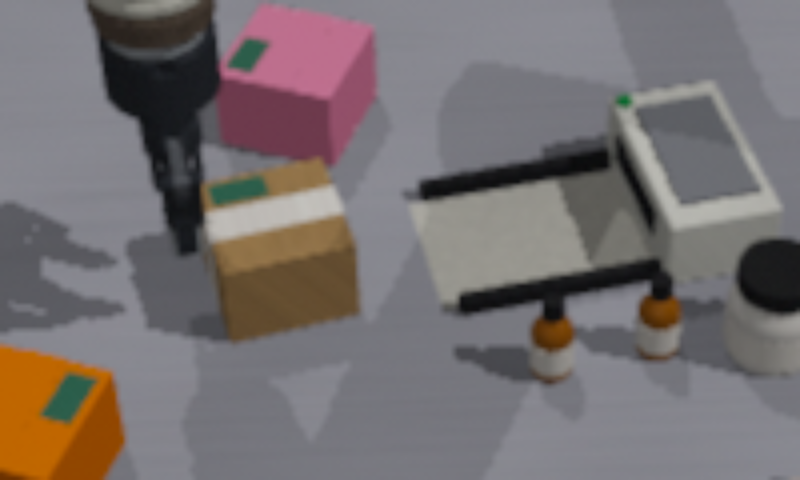

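```bash
python3 -m pendant '[[-0.022,0.02,0.04,0.002,-0.004,0,0.5],[0,0,0.03,0,0,0,0.5],[0,0,0,0,0,0,0.5]]'; python3 -c "
from h import *
need(-160,0,.028)"
```

```text
time: 4.7
ee_pos: [0.5831, -0.2233, 0.0247]
tcp_rot: [-180.0, 0.0, 11.3]
wrist_force: [0.6, 0.5, 0.9]
opening: 0.0424
t 4.7 pos [ 0.5831 -0.2233  0.0247] rot [-1.7999e+02  2.0000e-02  1.1280e+01] lane mm [-177.2    0.3] F [0.6 0.5 0.9]
need shift [ 0.001 -0.069 -0.013] turn [-0.      0.0001 -0.0001]
```

```bash
python3 -m pendant '[[0,-0.025,-0.006,0,0,0,0.5],[0,-0.025,-0.006,0,0,0,0.5],[0,-0.025,0,0,0,0,0.5],[0,-0.025,0,0,0,0,0.5],[0,-0.025,0,0,0,0,0.5],[0,-0.025,0,0,0,0,0.5]]'; python3 -c "
from h import *
need(-110,0,.028)
from m import *
t=snap('top','pics/t3.png');s=snap('scene','pics/s3.png')
carton(t,'top',(262,160,322,215),'pics/ct.png');carton(s,'scene',(175,185,235,240),'pics/cs.png')
s=s[150:270,130:330,::-1];cv2.imwrite('pics/s3z.png',cv2.resize(s,None,fx=4,fy=4))
s=t[140:260,170:350,::-1];cv2.imwrite('pics/t3z.png',cv2.resize(s,None,fx=4,fy=4))"
```

```text
time: 5.3
ee_pos: [0.5748, -0.1845, 0.0273]
tcp_rot: [180.0, 0.1, 11.2]
wrist_force: [-0.6, -0.7, -1.1]
opening: 0.0428
t 5.3 pos [ 0.5748 -0.1845  0.0273] rot [1.7999e+02 8.0000e-02 1.1190e+01] lane mm [-137.5    0.8] F [-0.6 -0.7 -1.1]
need shift [ 0.003 -0.11  -0.003] turn [ 0.      0.0004 -0.0006]
top carton [ 579.2479 -196.665 ] [ 69.592  185.6418] 88.50822448730469 band [ 568.1913 -196.009 ] [ 70.3278 163.559 ] 88.50822448730469
scene carton [ 571.9281 -123.8309] [101.604   96.9496] 11.172520637512207 band [ 570.3148 -121.8085] [31.7912 92.2781] 10.977676391601562
```

View pics/s3z.png

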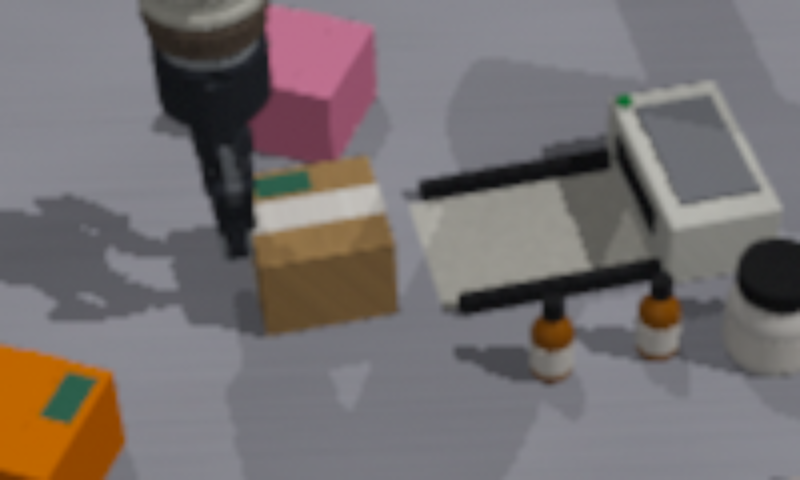

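View pics/t3z.png

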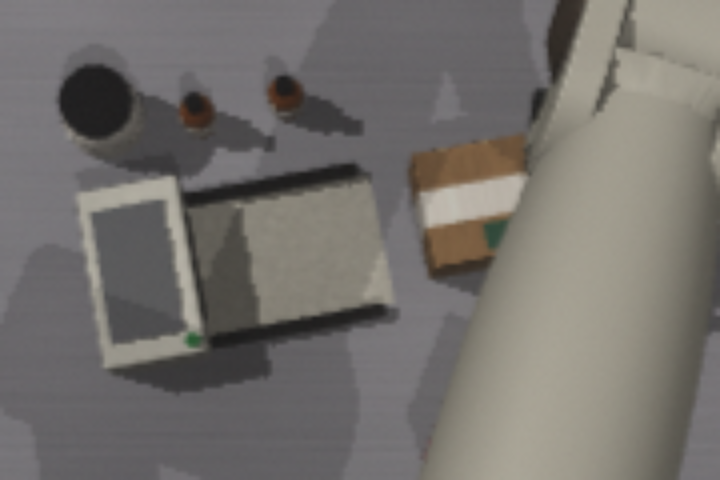

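```bash
cat >> m.py <<'E'
def side_edges(im,n,box,smax=None):
    """carton brown/band mask; long edges (top/bottom in image) as lines at z=.07 in lane coords over columns of box"""
    z,M,b=masks(im,n,box)
    m=(M['brown']|M['band']|M['green']).astype(np.uint8)
    m=cv2.morphologyEx(m,cv2.MORPH_CLOSE,np.ones((9,9)));m=cv2.morphologyEx(m,cv2.MORPH_OPEN,np.ones((5,5)))
    for nm,mm in(('body',m),('band',cv2.morphologyEx(M['band'].astype(np.uint8),cv2.MORPH_OPEN,np.ones((5,5))))):
        r=[]
        for k in(0,1):
            e=[(c,(np.where(mm[:,c])[0][0]-.5 if k==0 else np.where(mm[:,c])[0][-1]+.5)) for c in range(mm.shape[1]) if mm[:,c].any()]
            P=plane(n,b(e),.07)[:,:2];L=np.array([tolane(p) for p in P]);p,d=line(L);d=d*np.sign(d[0])
            r.append((p[1]+d[1]/d[0]*(-60-p[0]),np.degrees(np.arctan2(d[1],d[0]))))
        print(n,nm,'lane y at lx=-60, ang:',[tuple(np.round(x,2)) for x in r],'mid %.2f'%((r[0][0]+r[1][0])/2),'width %.1f'%(abs(r[0][0]-r[1][0])))
E
python3 - <<'E'
from m import *
t=cv2.imread('pics/t3.png')[:,:,::-1].copy();s=cv2.imread('pics/s3.png')[:,:,::-1].copy()
side_edges(t,'top',(278,165,290,212))
side_edges(s,'scene',(199,185,222,225))
t=cv2.imread('pics/t0.png')[:,:,::-1].copy();s=cv2.imread('pics/s0.png')[:,:,::-1].copy()
E
```

```text
top body lane y at lx=-60, ang: [(np.float32(-52.72), np.float32(0.05)), (np.float32(42.81), np.float32(-0.67))] mid -4.96 width 95.5
top band lane y at lx=-60, ang: [(np.float32(-19.34), np.float32(-0.13)), (np.float32(9.09), np.float32(-0.61))] mid -5.13 width 28.4
scene body lane y at lx=-60, ang: [(np.float32(40.57), np.float32(0.46)), (np.float32(-57.6), np.float32(0.47))] mid -8.51 width 98.2
scene band lane y at lx=-60, ang: [(np.float32(8.14), np.float32(-0.15)), (np.float32(-22.39), np.float32(-0.26))] mid -7.12 width 30.5
```

The carton is now square to the lane, but about 5 mm right of its centre line by the top view. The nose is still about 29 mm short of the mouth, so I'll push on with a leftward component.

```bash
python3 -m pendant '[[-0.006,-0.018,0,0,0,0,0.5],[-0.006,-0.018,0,0,0,0,0.5],[-0.006,-0.018,0,0,0,0,0.5],[-0.006,-0.018,0,0,0,0,0.5]]'
python3 - <<'E'
from h import *
need(-110,0,.028)
from m import *
t=snap('top','pics/t4.png');s=snap('scene','pics/s4.png')
carton(s,'scene',(180,180,245,240),'pics/cs.png')
side_edges(t,'top',(273,165,285,212))
side_edges(s,'scene',(204,185,227,225))
s=s[150:270,150:350,::-1];cv2.imwrite('pics/s4z.png',cv2.resize(s,None,fx=4,fy=4))
s=t[140:260,170:350,::-1];cv2.imwrite('pics/t4z.png',cv2.resize(s,None,fx=4,fy=4))
E
```

```text
time: 5.8
ee_pos: [0.5652, -0.1669, 0.0275]
tcp_rot: [180.0, 0.0, 11.2]
wrist_force: [0.3, -0.7, -0.3]
opening: 0.0426
t 5.8 pos [ 0.5652 -0.1669  0.0275] rot [1.7998e+02 4.0000e-02 1.1210e+01] lane mm [-118.4    6.9] F [ 0.3 -0.7 -0.3]
need shift [ 0.027 -0.034 -0.002] turn [ 0.0001  0.0002 -0.0005]
scene carton [566.968 -88.58 ] [129.1594 116.6167] 87.57428741455078 band [ 560.5908 -103.8179] [31.6934 89.959 ] 11.021990776062012
top body lane y at lx=-60, ang: [(np.float32(-46.92), np.float32(-0.51)), (np.float32(49.7), np.float32(-2.77))] mid 1.39 width 96.6
top band lane y at lx=-60, ang: [(np.float32(-13.45), np.float32(0.03)), (np.float32(14.66), np.float32(0.41))] mid 0.61 width 28.1
scene body lane y at lx=-60, ang: [(np.float32(47.05), np.float32(-2.8)), (np.float32(-52.01), np.float32(-0.22))] mid -2.48 width 99.1
scene band lane y at lx=-60, ang: [(np.float32(14.34), np.float32(-0.3)), (np.float32(-16.29), np.float32(-0.81))] mid -0.98 width 30.6
```

View pics/t4z.png

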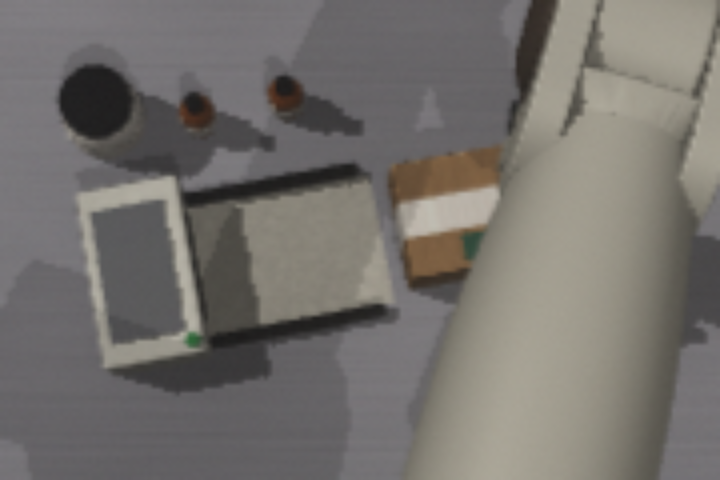

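```bash
python3 -m pendant '[[0,-0.024,0,0,0,0,0.5],[0,-0.024,0,0,0,0,0.5],[0,-0.024,0,0,0,0,0.5],[0,-0.024,0,0,0,0,0.5],[0,-0.024,0,0,0,0,0.5],[0,-0.024,0,0,0,0,0.5],[0,-0.024,0,0,0,0,0.5]]'
python3 - <<'E'
from h import *
need(-20,6.5,.028)
from m import *
t=snap('top','pics/t5.png');s=snap('scene','pics/s5.png')
side_edges(t,'top',(264,165,273,212))
side_edges(s,'scene',(216,180,240,225))
s=s[150:270,150:350,::-1];cv2.imwrite('pics/s5z.png',cv2.resize(s,None,fx=4,fy=4))
s=t[140:260,170:350,::-1];cv2.imwrite('pics/t5z.png',cv2.resize(s,None,fx=4,fy=4))
E
```

```text
time: 6.6
ee_pos: [0.5562, -0.1227, 0.0276]
tcp_rot: [180.0, 0.0, 11.2]
wrist_force: [0.3, -0.9, -0.4]
opening: 0.0424
t 6.6 pos [ 0.5562 -0.1227  0.0276] rot [1.7997e+02 5.0000e-02 1.1200e+01] lane mm [-73.2   6.9] F [ 0.3 -0.9 -0.4]
need shift [ 0.001 -0.213 -0.002] turn [ 0.0002  0.0003 -0.0006]
top body lane y at lx=-60, ang: [(np.float32(-46.61), np.float32(0.28)), (np.float32(36.82), np.float32(11.7))] mid -4.89 width 83.4
top band lane y at lx=-60, ang: [(np.float32(-13.47), np.float32(0.82)), (np.float32(14.31), np.float32(1.07))] mid 0.42 width 27.8
scene body lane y at lx=-60, ang: [(np.float32(43.59), np.float32(1.07)), (np.float32(-51.61), np.float32(0.14))] mid -4.01 width 95.2
scene band lane y at lx=-60, ang: [(np.float32(14.29), np.float32(-0.1)), (np.float32(-16.01), np.float32(-0.25))] mid -0.86 width 30.3
```

View pics/t5z.png

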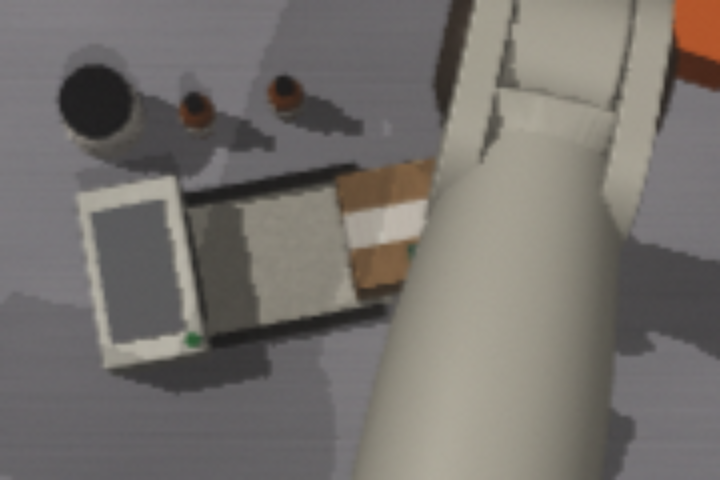

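View pics/s5z.png

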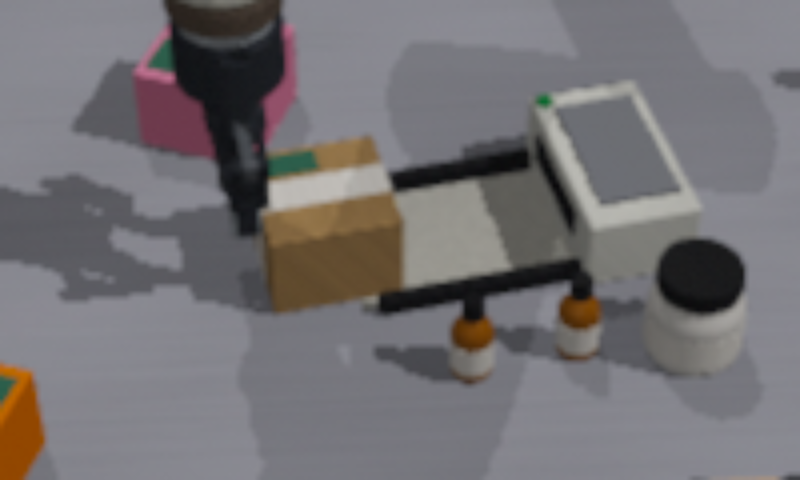

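```bash
python3 -m pendant '[[0,-0.024,0,0,0,0,0.5],[0,-0.024,0,0,0,0,0.5],[0,-0.024,0,0,0,0,0.5],[0,-0.024,0,0,0,0,0.5],[0,-0.024,0,0,0,0,0.5],[0,-0.024,0,0,0,0,0.5],[0,-0.024,0,0,0,0,0.5],[0,-0.024,0,0,0,0,0.5],[0,-0.024,0,0,0,0,0.5]]'
python3 - <<'E'
from h import *
need(41,6.5,.028)
from m import *
t=snap('top','pics/t6.png');s=snap('scene','pics/s6.png')
side_edges(t,'top',(246,165,256,215))
side_edges(s,'scene',(236,170,260,225))
s=s[150:270,150:350,::-1];cv2.imwrite('pics/s6z.png',cv2.resize(s,None,fx=4,fy=4))
s=t[140:260,170:350,::-1];cv2.imwrite('pics/t6z.png',cv2.resize(s,None,fx=4,fy=4))
E
```

```text
time: 7.6
ee_pos: [0.5449, -0.0655, 0.0277]
tcp_rot: [180.0, 0.0, 11.2]
wrist_force: [0.1, -1.7, -0.5]
opening: 0.0428
t 7.6 pos [ 0.5449 -0.0655  0.0277] rot [1.7996e+02 4.0000e-02 1.1190e+01] lane mm [-15.    6.9] F [ 0.1 -1.7 -0.5]
need shift [ 0.001 -0.224 -0.001] turn [ 0.0002  0.0002 -0.0006]
top body lane y at lx=-60, ang: [(np.float32(-41.22), np.float32(-2.15)), (np.float32(-251.18), np.float32(67.15))] mid -146.20 width 210.0
top band lane y at lx=-60, ang: [(np.float32(-6.3), np.float32(-3.01)), (np.float32(-189.05), np.float32(59.71))] mid -97.67 width 182.7
scene body lane y at lx=-60, ang: [(np.float32(38.89), np.float32(2.82)), (np.float32(-49.59), np.float32(-1.31))] mid -5.35 width 88.5
scene band lane y at lx=-60, ang: [(np.float32(13.77), np.float32(0.33)), (np.float32(-16.18), np.float32(0.06))] mid -1.21 width 29.9
```

View pics/t6z.png

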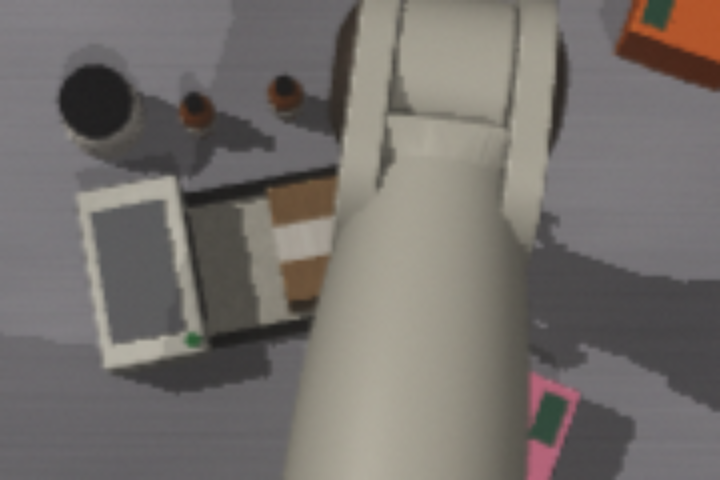

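View pics/s6z.png

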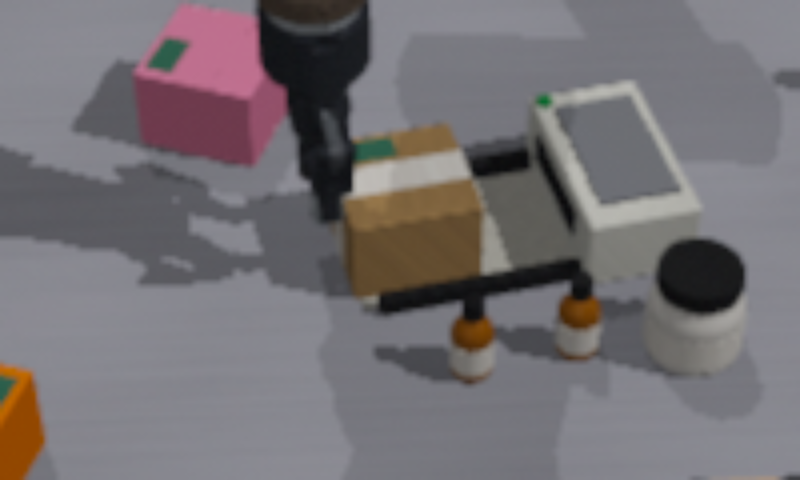

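```bash
python3 -m pendant '[[0,-0.024,0,0,0,0,0.5],[0,-0.024,0,0,0,0,0.5],[0,-0.024,0,0,0,0,0.5],[0,-0.024,0,0,0,0,0.5],[0,-0.024,0,0,0,0,0.5],[0,-0.024,0,0,0,0,0.5],[0,-0.016,0,0,0,0,0.5],[0,-0.012,0,0,0,0,0.5]]'
python3 - <<'E'
from h import *
need(41,6.5,.028)
E
```

```text
time: 8.5
ee_pos: [0.5358, -0.0197, 0.0277]
tcp_rot: [180.0, 0.0, 11.2]
wrist_force: [0.8, -1.9, 0.3]
opening: 0.0428
t 8.5 pos [ 0.5358 -0.0197  0.0277] rot [1.7996e+02 4.0000e-02 1.1220e+01] lane mm [31.7  6.8] F [ 0.8 -1.9  0.3]
need shift [ 0.001 -0.037 -0.001] turn [ 0.0002  0.0002 -0.0004]
```

```bash
python3 -m pendant '[[0,-0.012,0,0,0,0,0.5],[0,-0.01,0,0,0,0,0.5],[0,-0.01,0,0,0,0,0.5]]';python3 -m pendant '[[0,-0.01,0,0,0,0,0.5]]';python3 -m pendant '[[0,-0.01,0,0,0,0,0.5]]'
python3 - <<'E'
from h import *
need(41,6.5,.028)
t=snap('top','pics/t7.png');s=snap('scene','pics/s7.png')
a=np.hstack([s[150:250,210:310,::-1],t[150:250,180:280,::-1]])
cv2.imwrite('pics/z7.png',cv2.resize(a,None,fx=4,fy=4,interpolation=cv2.INTER_CUBIC))
E
```

```text
time: 8.8
ee_pos: [0.5341, -0.0112, 0.0277]
tcp_rot: [180.0, 0.0, 11.2]
wrist_force: [-0.4, -0.9, 0.5]
opening: 0.0429
time: 8.9
ee_pos: [0.5336, -0.0086, 0.0277]
tcp_rot: [180.0, 0.0, 11.2]
wrist_force: [0.6, -1.1, 0.3]
opening: 0.0428
time: 9.0
ee_pos: [0.5331, -0.006, 0.0277]
tcp_rot: [180.0, 0.0, 11.2]
wrist_force: [-0.1, -1.8, 0.6]
opening: 0.0426
t 9.0 pos [ 0.5331 -0.006   0.0277] rot [1.7995e+02 4.0000e-02 1.1200e+01] lane mm [45.7  6.8] F [-0.1 -1.8  0.6]
need shift [ 0.001  0.019 -0.001] turn [ 0.0003  0.0002 -0.0005]
```

View pics/z7.png

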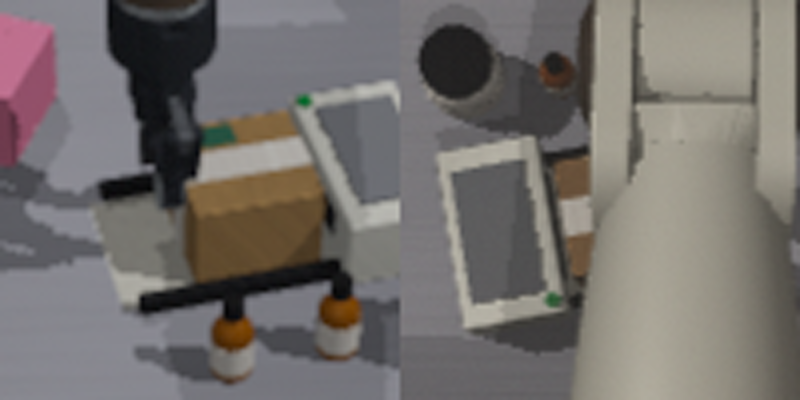

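The scene view shows a gap of a few mm left before the reader, at about (322,190) in the crop. I'll keep going in small steps until I feel contact.

```bash
for i in 1 2 3; do python3 -m pendant '[[0,-0.008,0,0,0,0,0.5]]' | sed -n '2p;4p'; done
```

```text
ee_pos: [0.5327, -0.0039, 0.0277]
wrist_force: [-0.5, -2.1, 0.8]
ee_pos: [0.5323, -0.0019, 0.0277]
wrist_force: [0.1, -1.7, 0.1]
ee_pos: [0.5318, 0.0002, 0.0277]
wrist_force: [1.0, -1.8, 0.4]
```

```bash
python3 -m pendant '[[0,-0.008,0,0,0,0,0.5]]' | sed -n '2p;4p';python3 -m pendant '[[0,-0.008,0,0,0,0,0.5]]' | sed -n '2p;4p'
python3 - <<'E'
from h import *
st()
t=snap('top','pics/t8.png');s=snap('scene','pics/s8.png')
a=np.hstack([s[150:250,210:310,::-1],t[150:250,180:280,::-1]])
cv2.imwrite('pics/z8.png',cv2.resize(a,None,fx=4,fy=4,interpolation=cv2.INTER_CUBIC))
E
```

```text
ee_pos: [0.5314, 0.0022, 0.0277]
wrist_force: [0.1, -1.9, 0.4]
ee_pos: [0.5315, 0.0033, 0.0279]
wrist_force: [2.1, -15.6, 0.2]
t 9.6 pos [0.5315 0.0033 0.0279] rot [1.798e+02 1.000e-02 1.118e+01] lane mm [55.2  6.5] F [  2.1 -15.6   0.2]
```

View pics/z8.png

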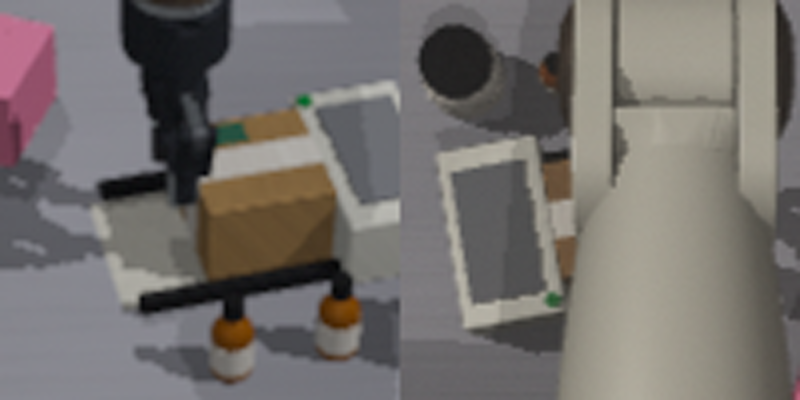

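Contact came at 15.6 N. In these coordinates that is about 12 mm farther than I expected. The white floor seems to start ahead of the rail ends, so I'd set the lane origin early. I'll press once more and check against the reader itself.

```bash
python3 -m pendant '[[0,-0.008,0,0,0,0,0.5]]' | sed -n '2p;4p'
python3 - <<'E'
from h import *
st()
T=(170,140);S=(170,150)
for n,o,a,z in(('top',T,[(220,220),(258,437)],.06),('scene',S,[(562,148),(635,310)],.06),('top',T,[(452,212),(492,390)],.016),('scene',S,[(376,378),(327,237)],.016)):
    print(n,z,[tolane(p).round(1) for p in plane(n,zc(a,o),z)])
E
```

```text
ee_pos: [0.5315, 0.0032, 0.028]
wrist_force: [2.0, -16.3, -0.2]
t 9.8 pos [0.5315 0.0032 0.028 ] rot [1.7953e+02 2.0000e-02 1.1120e+01] lane mm [55.1  6.6] F [  2.  -16.3  -0.2]
top 0.06 [array([160.7, -72.5]), array([160.7,  73.3])]
scene 0.06 [array([154. ,  46.3]), array([152.4, -96.8])]
top 0.016 [array([  6.5, -59. ]), array([ 3.4, 66.6])]
scene 0.016 [array([ 10.5, -70.4]), array([10.1, 51.6])]
```

The reader face is at about 161 mm in my coordinates, which accounts for the roughly 11 mm offset. The carton is hard against it and doesn't move under 16 N. I'll back straight off, then lift.

```bash
python3 -m pendant '[[0,0.02,0,0,0,0,0.5],[0,0.05,0,0,0,0,0.5],[0,0.08,0,0,0,0,0.5],[0,0.1,0,0,0,0,0.5],[0,0.1,-0.05,0,0,0,0.5],[0,0.05,-0.15,0,0,0,0.5],[0,0,-0.18,0,0,0,0.5],[0,0,-0.18,0,0,0,0.5],[0,0,-0.18,0,0,0,0.5],[0,0,-0.1,0,0,0,0.5]]'; python3 -m pendant '[[0,0.18,0,0,0,0,0.5],[0,0.18,0,0,0,0,0.5],[0,0.18,0,0,0,0,0.5],[0,0.18,0,0,0,0,0.5],[0,0,0,0,0,0,0.5],[0,0,0,0,0,0,0.5]]'
python3 - <<'E'
from m import *
st()
t=snap('top','pics/t9.png');s=snap('scene','pics/s9.png')
carton(t,'top',(210,170,275,230));
a=np.hstack([s[150:250,210:310,::-1],t[150:250,180:280,::-1]])
cv2.imwrite('pics/z9.png',cv2.resize(a,None,fx=4,fy=4,interpolation=cv2.INTER_CUBIC))
E
```

```text
time: 10.8
ee_pos: [0.5486, -0.1007, 0.2402]
tcp_rot: [-180.0, 0.5, 11.1]
wrist_force: [0.4, -0.4, 0.7]
opening: 0.0427
time: 11.4
ee_pos: [0.5862, -0.2863, 0.2451]
tcp_rot: [-180.0, -0.0, 11.3]
wrist_force: [-0.1, 0.2, -0.2]
opening: 0.0424
t 11.4 pos [ 0.5862 -0.2863  0.2451] rot [-179.97   -0.04   11.3 ] lane mm [-239.5    9.6] F [-0.1  0.2 -0.2]
top carton [535.6462  71.3687] [117.942  111.1041] 10.319315910339355 band [525.3515  61.7283] [29.1145 89.3921] 11.068629264831543
```

View pics/z9.png

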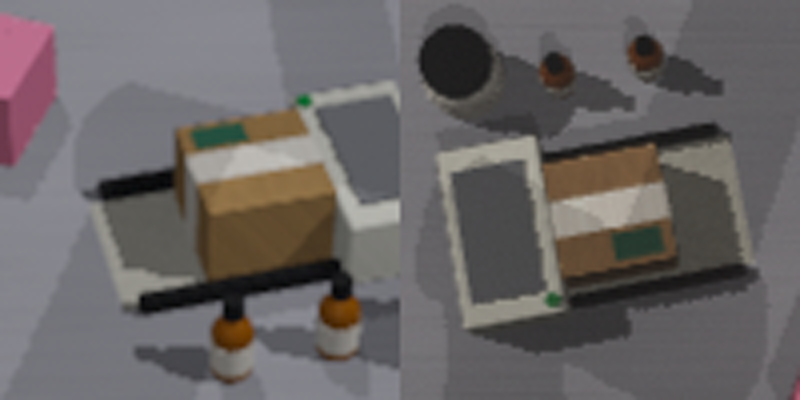

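View pics/t9.png

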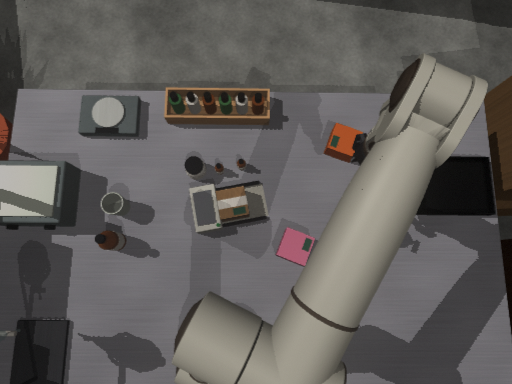

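The carton is square between the rails and flat against the reader. The vials, jar and look-alike boxes are where they were, and the arm is clear.

```bash
python3 -c "
from workcell import bot
print(bot.job_done())"
```

```text
the job is handed in; nothing more can be done
None
```

The kraft carton is fully home against the white reader, and the job was handed in at about 11.5 s on the robot's clock. I pushed it from behind with the half-open fingertips about 28 mm above the counter. That first squared it to the lane; then I moved it about 6 mm left onto the centre line and pushed it straight down between the rails.

**Last checks**
- **Home:** wrist force rose from about 2 N to 16 N at the reader, and the carton did not move on a further push. In the final top view its centre is at lane x of about 102.7 mm (102.5 mm is fully home).
- **Alignment:** it sits about 1 mm off the centre line and within about 0.3° of the lane, so it has roughly 8 mm of clearance to each rail. I saw no sign of contact with a rail in the forces or pictures.
- **Surroundings:** the vials, jar, reader and look-alike boxes looked unmoved. The arm hid part of the right-hand side in the last top picture, so I did not re-check the pump bottle and green box there.
- **Robot:** the gripper finished clear of everything at 245 mm height, with no force on the wrist.

**Disagreements**
- **Lane mouth:** I first placed it about 11 mm too early, because the white floor begins ahead of the rail ends. The reader's position and the contact point corrected this, and the 102.7 mm figure includes the correction.
- **Cameras:** the two views differed by about 2–5 mm sideways. I relied on carton-to-lane measurements within the top view.

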